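Find the rocking lid and hold it home

TASK

Four lidded tins stand in the wooden packing tray, and one lid does not lie on its tin but rocks on a springy pad inside. Press the lids gently near the edge, one after another, until you feel one tip; then press that lid in the middle until it lies flat and fully home on its tin, and finish while holding it down there. Only press: do not lift or carry any lid, and leave the tape measure, the thread spool and the small carton where they are.

Things in the scene. Friction and masses are not known exactly. Their poses are not given: they have to be found in the camera images.
- tray: plywood tray with 2 x 2 compartments, fixed to the bench, 236 x 236 mm, walls 30 mm high. Origin: centre of its underside, on the bench; x and y along its sides, z up. The four tins are fixed in it at x, y = +-52.5 mm. Three tins have their rim 50 mm above the bench and carry their lids firmly; one is 7 mm shorter (hidden by the lid) and its lid stands on a springy pad.
- tray_centre (a point): centre of the tray, 54 mm above the bench, level with the lid tops. How the rocking lid behaves: a 12 mm wide pad carries its middle; 30 mm off centre it tips at under 1 N, and that spot sinks 3 to 5 mm before it feels firm. Pressed in the middle it sinks 7 mm, starting at 3 N, 9 N at the bottom, where it is home (top at 47 mm); hold it with 12 to 20 N. It springs up when released.
- lid_1: round flat aluminium lid with a kraft and white paper disc on top, 88 mm across, on one of the four tins; any of the four may be the rocking one. Origin: centre of its flat top, z up; at the start every top is level, 54 mm above the bench. It is a 4 mm plate with a 14 mm high skirt that fits over the 80 mm tin with 2.5 mm of play all round. About 60 g, loose, not clipped.
- lid_2: round flat aluminium lid with a kraft and white paper disc on top, 88 mm across, on one of the four tins; any of the four may be the rocking one. Origin: centre of its flat top, z up; at the start every top is level, 54 mm above the bench. It is a 4 mm plate with a 14 mm high skirt that fits over the 80 mm tin with 2.5 mm of play all round. About 60 g, loose, not clipped.
- lid_3: round flat aluminium lid with a kraft and white paper disc on top, 88 mm across, on one of the four tins; any of the four may be the rocking one. Origin: centre of its flat top, z up; at the start every top is level, 54 mm above the bench. It is a 4 mm plate with a 14 mm high skirt that fits over the 80 mm tin with 2.5 mm of play all round. About 60 g, loose, not clipped.
- lid_4: round flat aluminium lid with a kraft and white paper disc on top, 88 mm across, on one of the four tins; any of the four may be the rocking one. Origin: centre of its flat top, z up; at the start every top is level, 54 mm above the bench. It is a 4 mm plate with a 14 mm high skirt that fits over the 80 mm tin with 2.5 mm of play all round. About 60 g, loose, not clipped.
- measure: yellow and black pocket tape measure lying on its side, 68 x 71 x 35 mm, origin under its centre; loose bystander
- spool: standing spool of red thread, 31 mm across, 60 mm high, origin under its centre; loose bystander
- small_carton: small kraft carton, 52 x 68 x 36 mm, origin under its centre; loose bystander
Not all that is in view belongs to the job. What is shaped like the lid_3 but blue or green is not meant.

How it is judged (in metres and radians):
On the way:
1. the rocking lid is found: pressed near its edge by the fingers, it tips by more than 4 degrees (((angle between lid_1's own z axis and vertical above 0.07 rad and contact force between the fingers and lid_1 above 0.3 N) or (angle between lid_2's own z axis and vertical above 0.07 rad and contact force between the fingers and lid_2 above 0.3 N) or (angle between lid_3's own z axis and vertical above 0.07 rad and contact force between the fingers and lid_3 above 0.3 N) or (angle between lid_4's own z axis and vertical above 0.07 rad and contact force between the fingers and lid_4 above 0.3 N))), for 0.1 s.
At the end, for the whole second after the job is handed in: The fingers hold the rocking lid down with 4 to 60 N: its top is at most 48.5 mm above the bench (5.5 mm or more below where it began), still and level within 2 degrees; the other lids lie level on their tins within 10 mm of where they were, and the bystanders are within 20 mm of where they stood (((z of lid_1 in the frame of tray between 0.044 and 0.0485 m and angle between lid_1's own z axis and vertical below 0.035 rad and contact force between the fingers and lid_1 between 4 and 60 N and linear speed of lid_1 below 0.01 m/s) or (z of lid_2 in the frame of tray between 0.044 and 0.0485 m and angle between lid_2's own z axis and vertical below 0.035 rad and contact force between the fingers and lid_2 between 4 and 60 N and linear speed of lid_2 below 0.01 m/s) or (z of lid_3 in the frame of tray between 0.044 and 0.0485 m and angle between lid_3's own z axis and vertical below 0.035 rad and contact force between the fingers and lid_3 between 4 and 60 N and linear speed of lid_3 below 0.01 m/s) or (z of lid_4 in the frame of tray between 0.044 and 0.0485 m and angle between lid_4's own z axis and vertical below 0.035 rad and contact force between the fingers and lid_4 between 4 and 60 N and linear speed of lid_4 below 0.01 m/s)) and angle between each of lid_1, lid_2, lid_3, lid_4's own z axis and vertical below 0.035 rad and distance of each of lid_1, lid_2, lid_3, lid_4 from where it was at the start of the episode below 0.01 m and distance of each of measure, spool, small_carton from where it was at the start of the episode below 0.02 m); the arm keeps its last pose, push and grip.
It fails at once if a lid is lifted, carried or pushed off its tin (its top 8 mm above where it began, or 15 mm away, or tipped by 20 degrees) (z of any of lid_1, lid_2, lid_3, lid_4 in the frame of tray above 0.062 m or distance of any of lid_1, lid_2, lid_3, lid_4 from where it was at the start of the episode above 0.015 m or angle between any of lid_1, lid_2, lid_3, lid_4's own z axis and vertical above 0.35 rad).
It fails at once if a lid is pressed roughly, with a blow of more than 80 N (contact force between the fingers and lid_1 above 80 N or contact force between the fingers and lid_2 above 80 N or contact force between the fingers and lid_3 above 80 N or contact force between the fingers and lid_4 above 80 N).
It fails at once if the tape measure is moved by more than 20 mm (distance of measure from where it was at the start of the episode above 0.02 m).
It fails at once if the thread spool is moved by more than 20 mm (distance of spool from where it was at the start of the episode above 0.02 m).
It fails at once if the small carton is moved by more than 20 mm (distance of small_carton from where it was at the start of the episode above 0.02 m).
It also fails if it takes over 54 s, if anything falls off the work surface, if the arm or the gripper's body presses on something with over 40 N, if the wrist force passes 120 N, or if a joint passes its speed limit or range.

ROBOT

A 7-joint arm with a two-finger parallel gripper is mounted at the origin on a cart in front of the work surface, level with it; the furniture and walls round the work are solid. World frame = base frame: x ahead of the robot, y to its left, z up, the work surface at z = 0. Lengths are in mm, angles in rad, forces in N, time in s.
With the tool pointing down it reaches from about 425 to 1025 mm from the base axis. Payload 9.4 kg.
Tool frame: the origin (TCP) lies at the very end of the fingers, on their centre line; the grasp point (between the pads) lies 19 mm behind it; z points along the fingers, y is the line along which they close (so a half turn about z gives the same grasp; the last joint's range is limited). The gripper opens to 85 mm and grips with 20 to 120 N. Pads are 22 mm wide; open, the fingers measure 114 mm over their backs; the gripper's body (76 mm by 85 mm) begins 54 mm behind the grasp point. The pads swing forward as they close: fully open they stand 13 mm farther back than shut.
Start: joints at [-1.419, 0.599, -0.003, 1.599, 0.002, 0.943, -0.08], TCP at [164.441, 706.104, 231.275] pointing down, gripper open.
Joint ranges: [-2.57, 2.57], [-0.35, 1.97], [-1.29, 1.29], [0.11, 2.56], [-1.05, 4.19], [0.11, 1.86], [-2.63, 2.63]. Speed limits (rad/s): [2.22, 2.22, 3.01, 3.01, 3.14, 3.14, 3.14].

INTERFACE

Orientations are given as a unit quaternion [x, y, z, w].
In Python, from bench import robot gives the robot as it stands. The module is installed in compiled form; this text tells all that it offers.
- The arm moves only by the tool play_rows, never from a script. Its argument "series" is a list of rows, each a list of 7 numbers: the closure in counts, from 0 (fully open) to 255 (shut), then the shift along the tool's x, y, z each as a share of 0.4 m, from -1 to 1, then the turn, a rotation vector about the tool's x, y, z each as a share of 45 degrees, from -1 to 1. A call has 1 to 5 rows; each row shifts and turns the commanded pose from where the row before left it, along the tool's axes as they then stand; what a row does not reach is not made up. A row lasts 1/8 s, in which the tool goes at most 62.5 mm and 10.7 degrees, less where a joint would pass 70% of its speed; a pose out of reach is approached as far as the arm can. A call with a number of a shift or a turn outside -1 to 1 is refused whole. A call with a gripper value outside its range is refused whole. The fingers move at their own pace and stop on an object; the grip force is fixed at half the most. Time passes only in rows, so rows that do not move let the fingers close. It gives the time, the measured TCP pose, the force, the opening and the grip force at its end, in the units of the state.
- robot.sense(): the state, without advancing time (a new reading comes with each control period).
- robot.camera(name): name is "side" or "top"; returns a dict with "img" (420x560x3 uint8, red, green, blue), "depth" (420x560 float32, mm along the optical axis (not along the pixel's ray), 0 where there is no reading), "vfov" (degrees; the focal length in pixels is half the picture's height over the tangent of half this angle, whatever the lens; pixels are square), "cx", "cy" (the principal point, pixels), "view" (4x4, takes a point from world to camera coordinates). Camera axes: x right, y down, z forward; pixel columns grow to the right and rows downward; lengths in mm; the calibration is good to about 2 mm. A picture is of the moment at which its call begins.
- robot.sign_off(): hands the job in; it is judged then, once.
The state is a dict: "time": time; "joint_pos": joint angles; "qd": joint speeds; "tau": joint torques, N m; "tool_pos": TCP position; "tool_rot": TCP orientation; "contact_force": force on the tool from outside, world axes, zero at the start; "torque": the same for the moment, N m; "width": opening from 0.0 (shut) to 1.0 (fully open); "grasp_force": force on a finger pad.
Only numpy, scipy, OpenCV 4.12 (cv2) and the standard library are available. Lean on these libraries where they do the work, as an engineer would, in place of code of your own. Each camera call takes 0.05 s, during which the arm holds its last target. There are 200 camera calls.

## Working session

There is one attempt and no reset: what is moved stays moved. The work goes in short steps, Python scripts to look and compute and a tool call to move; the robot and the scene stay as the last step left them, time stands still between calls to the robot, and variables do not carry over. Pictures are saved under pics/ and viewed, at most 10 in all, crops included, and the job is handed in when it is done.

Besides the shell and the picture viewer there is one more tool, called after "Request:" as name([rows], argument=value, ...), one row to a line, values as JSON. play_rows: Moves the arm, as the interface text tells. Shift numbers are shares of 0.4 m and turn numbers shares of 45 degrees, none past 1 either way. Its arguments: {"type":"object","properties":{"series":{"type":"array"}},"required":["series"]}

```bash
mkdir -p pics
python3 - <<'E'
from bench import robot
import cv2,numpy as np
s=robot.sense(); print(s)
for n in("top","side"):
    c=robot.camera(n); cv2.imwrite(f"pics/{n}0.png",c["img"][:,:,::-1]); np.savez(f"{n}0.npz",**c); print(n,c["vfov"],c["cx"],c["cy"],c["view"])
E
```

```text
{'time': 0.0, 'joint_pos': array([-1.41869501,  0.60010615, -0.00255844,  1.60013515,  0.00178554,
        0.94291596, -0.07977515]), 'qd': array([ 0.00276887,  0.00031682, -0.00022976,  0.00185232,  0.00088199,
        0.00143699,  0.00092107]), 'tau': array([-1.65717047e-04, -7.76428056e+01,  1.56402569e+00, -2.58013469e+01,
        1.22722055e-02,  8.67269409e-03,  1.95457960e-05]), 'tool_pos': array([164.33239333, 705.63725418, 230.42856403]), 'tool_rot': array([ 1.14107832e-01,  9.93468063e-01, -7.80666997e-04, -2.77487086e-05]), 'contact_force': array([-0.61441798, -0.56554021,  0.81839722]), 'torque': array([ 0.02225291,  0.00935067, -0.02665092]), 'grasp_force': 0.0, 'width': 0.9975849763684674}
top 52.31847445241153 285.49413802861324 209.29540821814328 [[-1.43860983e-02 -9.99348714e-01  3.30936259e-02  1.25399385e+01]
 [-9.88552222e-01  9.24367255e-03 -1.50595683e-01  5.35398683e+02]
 [ 1.50191695e-01 -3.48812617e-02 -9.88041372e-01  1.07972642e+03]
 [ 0.00000000e+00  0.00000000e+00  0.00000000e+00  1.00000000e+00]]
side 46.70706501726421 284.65520077602633 206.77767400854634 [[-9.84303329e-01 -1.76360019e-01  6.64077376e-03  5.55250862e+02]
 [-7.52762660e-02  3.85504742e-01 -9.19630131e-01  9.00163451e+01]
 [ 1.59625938e-01 -9.05694892e-01 -3.92729324e-01  1.28583892e+03]
 [ 0.00000000e+00  0.00000000e+00  0.00000000e+00  1.00000000e+00]]
```

View pics/top0.png

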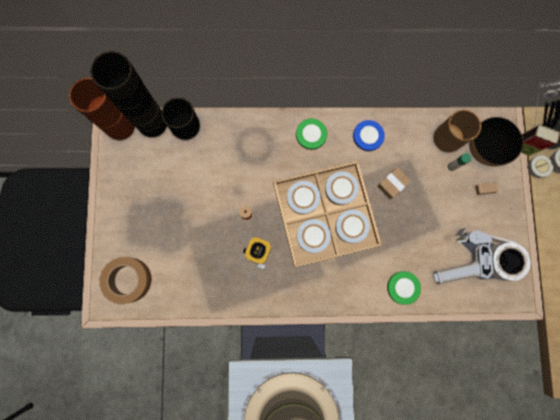

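View pics/side0.png

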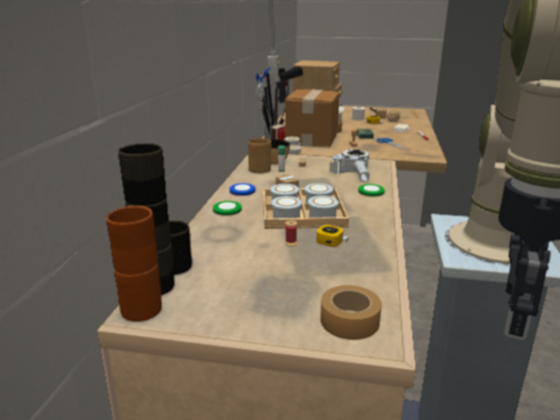

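The top view shows the four lids of the tray at about (304,197), (342,187), (314,236) and (352,226). The spool is at (246,213), the measure at (258,250) and the carton at (394,183).

Candidates that could be mistaken for them are the green lids at (311,134) and (404,288), the blue lid at (369,135), and the tape roll at (125,281). I choose the four grey lids in the tray.

```bash
cat > h.py <<'E'
import numpy as np,cv2
def ray(c,u,v,z):
    f=210/np.tan(np.radians(c["vfov"]/2)); V=c["view"];R=V[:3,:3];o=-R.T@V[:3,3]
    d=R.T@np.array([(u-c["cx"])/f,(v-c["cy"])/f,1]); return o+d*(z-o[2])/d[2]
E
python3 - <<'E'
from h import *
c=dict(np.load("top0.npz")); im=c["img"]
hsv=cv2.cvtColor(im,cv2.COLOR_RGB2HSV)
m=np.zeros(im.shape[:2],np.uint8); m[160:262,275:382]=1
w=((hsv[...,1]<75)&(hsv[...,2]>95)).astype(np.uint8)*m
w=cv2.morphologyEx(w,cv2.MORPH_OPEN,np.ones((3,3)))
P=[]
for k in cv2.findContours(w,cv2.RETR_EXTERNAL,cv2.CHAIN_APPROX_NONE)[0]:
    if cv2.contourArea(k)>200:
        k=cv2.convexHull(k);(u,v),r=cv2.minEnclosingCircle(k); p=ray(c,u,v,54); P.append(p); print(round(u,1),round(v,1),round(r,1),p.round(1))
P=np.array(P);print("centre",P.mean(0), [round(np.linalg.norm(P[0]-q)) for q in P])
z=cv2.resize(im[150:270,265:405],None,fx=5,fy=5)
cv2.imwrite("pics/crop.png",np.hstack([z])[:,:,::-1])
for n,u,v,h in(("spool",246,213,60),("measure",258,250,35),("carton",394,183,36)): print(n,ray(c,u,v,h).round())
E
```

```text
354.5 253.5 27.5 [ 417.3 -168.5   54. ]
313.4 235.5 17.8 [464.6 -64.   54. ]
352.4 225.9 17.8 [ 488.3 -165.7   54. ]
283.0 231.0 31.0 [477.1  13.9  54. ]
303.2 196.6 17.5 [566.3 -39.8  54. ]
341.6 187.6 17.7 [ 589.6 -141.1   54. ]
370.0 198.0 39.6 [ 561.2 -214.9   54. ]
311.0 169.5 37.2 [638.7 -62.   54. ]
centre [ 525.38331078 -105.26710033   54.        ] [0, 115, 71, 192, 197, 174, 151, 246]
spool [524. 108.  60.]
measure [430.  79.  35.]
carton [ 605. -286.   36.]
```

View pics/crop.png

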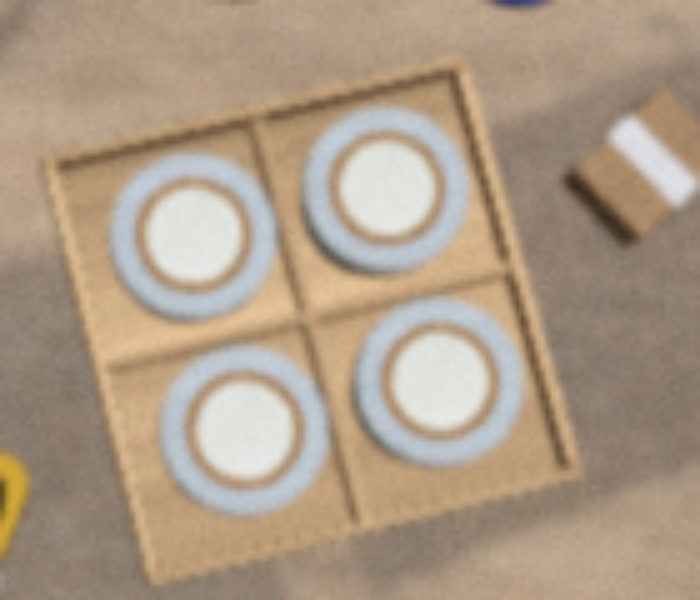

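The crop confirms four grey lids with kraft and white discs inside the tray. Next I move over the far-left one (C), off centre, with the gripper shut.

Request:
play_rows([
  [255,-0.0947,-0.1134,0,0,0,0],
  [255,-0.0947,-0.1134,0,0,0,0],
  [255,-0.0947,-0.1134,0,0,0,0],
  [255,-0.0947,-0.1134,0,0,0,0],
  [255,-0.0947,-0.1134,0,0,0,0],
])

```text
time: 0.72
tool_pos: [298.1, 440.4, 231.1]
tool_rot: [0.114, 0.993, -0.0, 0.0]
contact_force: [1.5, 0.6, 0.8]
width: -0.001
grasp_force: 0.0
```

Request:
play_rows([
  [255,-0.0947,-0.1134,0,0,0,0],
  [255,-0.0947,-0.1134,0,0,0,0],
  [255,-0.0947,-0.1134,0,0,0,0],
  [255,-0.0947,-0.1134,0,0,0,0],
  [255,-0.0947,-0.1134,0,0,0,0],
])

```text
time: 1.35
tool_pos: [431.1, 176.7, 231.3]
tool_rot: [0.114, 0.993, 0.0, 0.0]
contact_force: [1.3, 0.8, -0.2]
width: -0.0
grasp_force: 0.0
```

Request:
play_rows([
  [255,-0.0947,-0.1134,0,0,0,0],
  [255,-0.0947,-0.1134,0,0,0,0],
  [255,-0.0947,-0.1134,0,0,0,0],
  [255,-0.0947,-0.1134,0,0,0,0],
  [255,0,0,0,0,0,0],
])

```text
time: 1.98
tool_pos: [538.1, -37.6, 231.1]
tool_rot: [0.118, 0.993, -0.001, 0.0]
contact_force: [-0.7, 1.0, 0.0]
width: 0.002
grasp_force: 0.0
```

Request:
play_rows([
  [255,0,0,0.13,0,0,0],
  [255,0,0,0.13,0,0,0],
  [255,0,0,0.1,0,0,0],
  [255,0,0,0.05,0,0,0],
  [255,0,0,0,0,0,0],
])

```text
time: 2.6
tool_pos: [535.6, -31.7, 65.9]
tool_rot: [0.114, 0.994, -0.0, -0.002]
contact_force: [-0.0, 0.8, 0.5]
width: 0.0
grasp_force: 0.0
```

Request:
play_rows([
  [255,0,0,0.01,0,0,0],
  [255,0,0,0,0,0,0],
  [255,0,0,0,0,0,0],
])

```text
time: 2.98
tool_pos: [537.3, -32.6, 64.1]
tool_rot: [0.114, 0.993, 0.0, 0.001]
contact_force: [0.4, 0.3, -0.7]
width: -0.005
grasp_force: 0.0
```

Request:
play_rows([
  [255,0,0,0.01,0,0,0],
  [255,0,0,0.0075,0,0,0],
  [255,0,0,0,0,0,0],
  [255,0,0,0,0,0,0],
])

```text
time: 3.48
tool_pos: [536.9, -32.7, 56.2]
tool_rot: [0.114, 0.993, -0.0, -0.0]
contact_force: [0.2, 0.0, -0.1]
width: -0.002
grasp_force: 0.0
```

Request:
play_rows([
  [255,0,0,0.0025,0,0,0],
  [255,0,0,0.0025,0,0,0],
  [255,0,0,0,0,0,0],
])

```text
time: 3.85
tool_pos: [536.9, -32.7, 54.2]
tool_rot: [0.114, 0.993, 0.0, -0.0]
contact_force: [-0.4, 0.4, 0.2]
width: 0.003
grasp_force: 0.0
```

Request:
play_rows([
  [255,0,0,0.0025,0,0,0],
  [255,0,0,0,0,0,0],
  [255,0,0,0,0,0,0],
])

```text
time: 4.22
tool_pos: [536.9, -32.7, 54.1]
tool_rot: [0.114, 0.993, 0.0, 0.0]
contact_force: [-2.1, 0.2, 11.6]
width: 0.0
grasp_force: 5.9
```

C is firm (11.6 N, no sinking). Next is the near-left lid A.

Request:
play_rows([
  [255,0,0,-0.025,0,0,0],
  [255,0.042,-0.0583,0,0,0,0],
  [255,0.042,-0.0582,0,0,0,0],
  [255,0,0,0,0,0,0],
  [255,0,0,0.0175,0,0,0],
])

```text
time: 4.85
tool_pos: [494.7, -70.2, 56.7]
tool_rot: [0.114, 0.993, 0.0, 0.001]
contact_force: [0.2, 0.8, -0.6]
width: 0.005
grasp_force: 0.0
```

Request:
play_rows([
  [255,0,0,0,0,0,0],
  [255,0,0,0.0025,0,0,0],
  [255,0,0,0.0025,0,0,0],
  [255,0,0,0,0,0,0],
])

```text
time: 5.35
tool_pos: [493.7, -70.3, 54.2]
tool_rot: [0.114, 0.993, 0.0, 0.0]
contact_force: [-0.4, -0.0, -0.1]
width: 0.003
grasp_force: 0.0
```

Request:
play_rows([
  [255,0,0,0.0025,0,0,0],
  [255,0,0,0,0,0,0],
  [255,0,0,0,0,0,0],
])

```text
time: 5.72
tool_pos: [493.7, -70.4, 53.3]
tool_rot: [0.114, 0.993, 0.0, 0.0]
contact_force: [0.0, 0.2, 0.6]
width: -0.001
grasp_force: 0.1
```

A is sinking at under 1 N. I press on in small steps.

Request:
play_rows([
  [255,0,0,0.0025,0,0,0],
  [255,0,0,0.0025,0,0,0],
  [255,0,0,0,0,0,0],
])

```text
time: 6.1
tool_pos: [493.6, -70.4, 51.2]
tool_rot: [0.114, 0.993, -0.0, -0.0]
contact_force: [0.5, 0.3, -0.7]
width: 0.002
grasp_force: 0.1
```

Request:
play_rows([
  [255,0,0,0.0015,0,0,0],
  [255,0,0,0,0,0,0],
  [255,0,0,0,0,0,0],
])

```text
time: 6.48
tool_pos: [493.6, -70.4, 50.8]
tool_rot: [0.114, 0.993, 0.0, 0.0]
contact_force: [0.4, 0.8, 1.1]
width: 0.002
grasp_force: 1.0
```

Request:
play_rows([
  [255,0,0,0.001,0,0,0],
  [255,0,0,0,0,0,0],
  [255,0,0,0,0,0,0],
])

```text
time: 6.85
tool_pos: [493.6, -70.5, 50.4]
tool_rot: [0.114, 0.993, -0.0, 0.0]
contact_force: [-1.0, 1.2, 5.7]
width: 0.002
grasp_force: 2.4
```

Run:
```python
from bench import robot
import cv2,numpy as np
print(robot.sense()["contact_force"],robot.sense()["grasp_force"])
c=robot.camera("side");cv2.imwrite("pics/tip.png",cv2.resize(c["img"][150:260,230:370],None,fx=5,fy=5)[:,:,::-1])
```

```text
[-0.9646078   1.22413194  5.67405977] 2.433634763583541
```

View pics/tip.png

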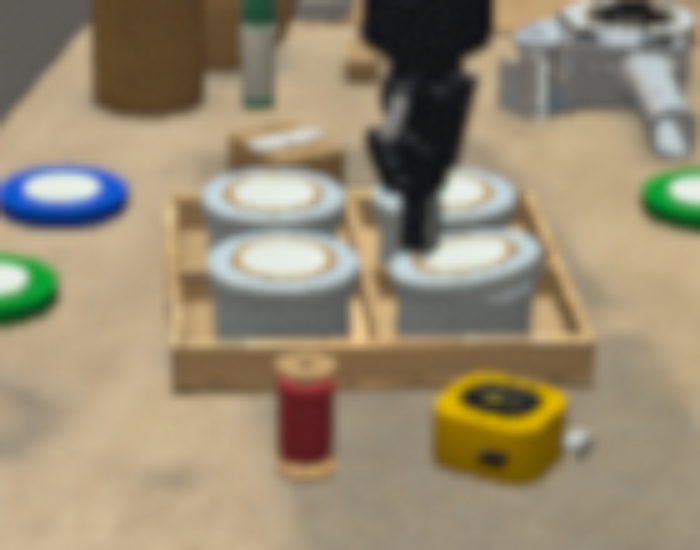

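The picture shows lid A clearly tipped down under the fingers at crop (420,245), and the others level. I lift, go to its middle and press.

Request:
play_rows([
  [255,0,0,-0.015,0,0,0],
  [255,0,0,-0.015,0,0,0],
  [255,0.0375,0,0,0,0,0],
  [255,0.0375,0,0,0,0,0],
  [255,0,0,0.01,0,0,0],
])

```text
time: 7.52
tool_pos: [462.5, -63.3, 58.3]
tool_rot: [0.114, 0.993, -0.0, -0.001]
contact_force: [0.1, -0.4, 0.1]
width: -0.003
grasp_force: 0.0
```

Request:
play_rows([
  [255,0,0,0.0075,0,0,0],
  [255,0,0,0.0025,0,0,0],
  [255,0,0,0.0025,0,0,0],
  [255,0,0,0,0,0,0],
  [255,0,0,0,0,0,0],
])

```text
time: 8.15
tool_pos: [464.8, -63.6, 53.4]
tool_rot: [0.114, 0.993, 0.0, 0.0]
contact_force: [-0.0, 0.8, 3.4]
width: -0.002
grasp_force: 1.5
```

Request:
play_rows([
  [255,0,0,0.0025,0,0,0],
  [255,0,0,0.0025,0,0,0],
  [255,0,0,0.0025,0,0,0],
  [255,0,0,0.0025,0,0,0],
  [255,0,0,0,0,0,0],
])

```text
time: 8.78
tool_pos: [464.8, -63.6, 49.3]
tool_rot: [0.114, 0.993, 0.0, 0.0]
contact_force: [1.5, 0.3, 6.7]
width: -0.003
grasp_force: 3.1
```

Request:
play_rows([
  [255,0,0,0.0025,0,0,0],
  [255,0,0,0.0025,0,0,0],
  [255,0,0,0.001,0,0,0],
  [255,0,0,0,0,0,0],
  [255,0,0,0,0,0,0],
])

```text
time: 9.4
tool_pos: [464.8, -63.7, 47.1]
tool_rot: [0.114, 0.993, 0.0, 0.0]
contact_force: [1.2, 0.4, 8.3]
width: 0.001
grasp_force: 4.1
```

Request:
play_rows([
  [255,0,0,0.0015,0,0,0],
  [255,0,0,0,0,0,0],
  [255,0,0,0,0,0,0],
])

```text
time: 9.78
tool_pos: [464.8, -63.6, 47.0]
tool_rot: [0.114, 0.993, 0.0, 0.001]
contact_force: [-1.2, 0.6, 19.1]
width: 0.003
grasp_force: 9.1
```

Request:
play_rows([
  [255,0,0,-0.0005,0,0,0],
  [255,0,0,0,0,0,0],
  [255,0,0,0,0,0,0],
  [255,0,0,0,0,0,0],
])

```text
time: 10.28
tool_pos: [464.8, -63.7, 47.0]
tool_rot: [0.114, 0.993, 0.0, 0.001]
contact_force: [-0.1, -0.2, 14.5]
width: -0.003
grasp_force: 7.3
```

Run:
```python
from bench import robot
import cv2
c=robot.camera("side");cv2.imwrite("pics/end.png",cv2.resize(c["img"][150:260,230:370],None,fx=5,fy=5)[:,:,::-1])
```

```text
(no output)
```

View pics/end.png

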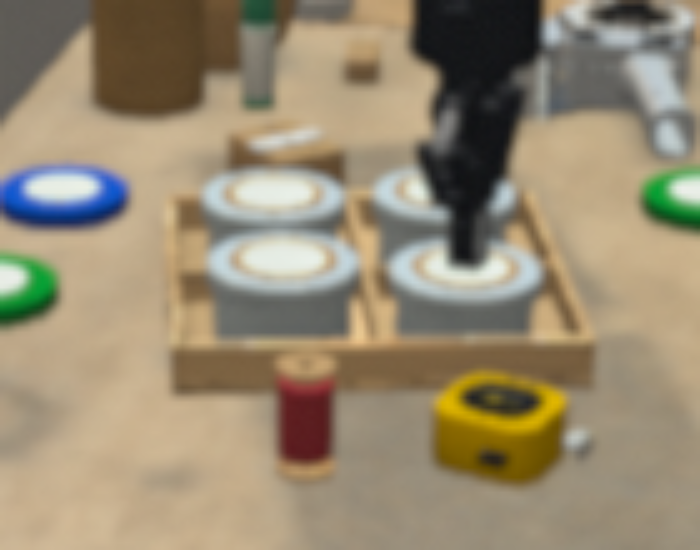

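The lid at crop (465,268) is level and lower than its neighbours, with the fingers on its middle. Everything else is where it was.

```bash
python3 -c "
from bench import robot
print(robot.sign_off())"
```

```text
the job is handed in; nothing more can be done
None
```

The rocking lid was the near-left one: it tipped when pressed near its edge, and I handed the job in at about 10 s with the arm holding it level and fully home (47 mm, about 14.5 N); no verdict was returned.

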